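Seat a milling blank in its holder and latch it

ROBOT

A 6-joint arm with a two-finger parallel gripper is mounted at the origin on the work surface. World frame = base frame: x ahead of the robot, y to its left, z up, the work surface at z = 0. Lengths are in mm, angles in rad, forces in N, time in s.
With the tool pointing down it reaches from about 300 to 775 mm from the base axis. Payload 14.6 kg.
Tool frame: the origin (TCP) lies on the front face of the gripper's body, between the roots of the fingers; the fingertips stand 97 mm ahead of it and the grasp point (between the pads) lies 78 mm ahead of it; z points along the fingers, y is the line along which they close (so a half turn about z gives the same grasp; the last joint's range is limited). The gripper opens to 94 mm and grips with 3 to 60 N. Pads are 16 mm wide; open, the fingers measure 119 mm over their backs; the gripper's body (75 mm by 177 mm) begins 78 mm behind the grasp point.
Start: joints at [-1.246, 0.3, 1.521, -0, 1.321, -0.067], TCP at [210.011, -508.316, 302.646] pointing down, gripper open.
Joint ranges: [-3.03, 3.03], [-0.79, 2.21], [0.23, 2.52], [-1.04, 4.18], [0, 3.07], [-2.55, 2.55]. Speed limits (rad/s): [2.22, 2.22, 2.57, 3.14, 3.14, 3.14].

INTERFACE

Orientations are given as [roll, pitch, yaw] about the fixed x, y, z axes, in that order (R = Rz(yaw) Ry(pitch) Rx(roll)).
In Python, from cell import * gives the robot as it stands.
- The arm moves only by the tool carry_out, never from a script. Its arguments are lists of equal length, an entry for each row: "slide": the shift along the world's x, y, z scaled (see below), a list of three; "dr": the turn, a rotation vector about the world's x, y, z scaled (see below), a list of three; "gripper": the opening in per cent of the stroke, from 0 (shut) to 100 (fully open). A call has 1 to 10 rows; each row is the pose to reach, as a shift and turn from the pose commanded when the call began, turning the shorter way round; what a row does not reach only later rows make up. The controller multiplies each number of a shift by 0.25 m and each number of a turn by 360 degrees. A row lasts 1/12 s, in which the tool goes at most 41.7 mm and 7.16 degrees, less where a joint would pass 70% of its speed; a pose out of reach is approached as far as the arm can. A call with a number of a shift or a turn outside -1 to 1 is refused whole. A call with a gripper value outside its range is refused whole. The fingers move at their own pace and stop on an object; "newtons" is the grip in N (left out, the last holds). Time passes only in rows, so rows that repeat a pose let the fingers close. It gives the time, the measured TCP pose, the force, the opening and the grip force at its end, in the units of the state.
- read_state(): the state, without advancing time (a new reading comes with each control period).
- camera(name): name is "scene" or "top"; returns the picture (480x640x3 uint8, red, green, blue); there is no depth.
- camera_model(name): a dict with "vfov" (degrees; the focal length in pixels is half the picture's height over the tangent of half this angle, whatever the lens; pixels are square), "cx", "cy" (the principal point, pixels), "R" (3x3) and "t" (3): a world point X has camera coordinates R X + t. Camera axes: x right, y down, z forward; pixel columns grow to the right and rows downward; lengths in mm; the calibration is good to about 2 mm. A picture is of the moment at which its call begins. camera_model takes no time and is no camera call.
- sign_off(): hands the job in; it is judged then, once.
The state is a dict: "clock": time; "joints": joint angles; "qd": joint speeds; "effort": joint torques, N m; "eef_pos": TCP position; "eef_rot": TCP orientation; "wrist_force": force on the tool from outside, world axes, zero at the start; "moment": the same for the moment, N m; "finger_gap": finger opening in mm; "finger_force": force on a finger pad.
Only numpy, scipy, OpenCV 4.12 (cv2) and the standard library are available. Lean on these libraries where they do the work, as an engineer would, in place of code of your own. Each camera call takes 0.05 s, during which the arm holds its last target. There are 200 camera calls.

TASK

With your fingertips, push the loose white milling blank across the top of the metal holder until it drops over the edge into the round recess and lies flat, fully home; slide it only, do not pick it up. Then push the holder's swinging latch by its upright knob round over the blank until it meets its stop. Leave the jar, the bottle, the dental model and the mug where they stand, and finish clear of everything.

Things in the scene. Friction and masses are not known exactly. Their poses are not given: they have to be found in the camera images.
- holder: Fixed steel-grey metal block on the bench, 150 mm (its x) by 240 mm (its y), flat top 30 mm above the bench (z = 0). Origin: centre of its underside, z up. In its top, at local x 0, y -50 mm, is a round blind recess, 101 mm across, 10 mm deep, grey floor. Nothing else stands on it save the latch and its stop pin (6 mm diameter, 12 mm tall, at local x 37, y -101 mm).
- recess (a point): Centre of the recess floor, 20 mm above the bench and 10 mm below the holder's top; axes as the holder's.
- blank: Loose white disc, 98 mm diameter, 14 mm thick, 0.2 to 0.45 kg. Origin: centre of its underside, z up. Starts flat on the holder's top, to the +y side of the recess, centre 65 to 97 mm from the recess's. Pushed, it stays flat until 10 to 14 mm off-centre, then tips in and drops when pushed on to the centre. Seated, its top stands 4 mm above the holder's top.
- latch (a joint): Angle (rad) of the latch about its vertical pivot. 0: bar along the holder's +x, off the recess; grows counter-clockwise seen from above to the stop at 2.356, where the bar points at the recess centre, over the blank. Starts at 0.4 to 1.1, takes about 1 N at the knob, stays where left. An unseated blank blocks it; it passes 2.5 mm over a seated one.
- latch_pivot (a point): The latch's pivot axis at the level of the holder's top (30 mm above the bench), at local x 55, y -105 mm of the holder. The steel bar is 14 mm wide and reaches 61 mm out from the pivot and 9 mm behind it; its underside is 36.5 mm and its top 44.5 mm above the bench.
- latch_knob (a point): Middle of the latch's upright round knob, 12 mm diameter and 30 mm tall, standing on the bar 50 mm from the pivot: from 44.5 mm to 74.5 mm above the bench, this point at 59.5 mm. Its x axis points outward along the bar.
- jar: Bystander: low blue jar, 48 mm diameter, 55 mm tall. Origin: centre of its underside.
- dropper: Bystander: brown bottle, 34 mm diameter, 75 mm tall. Origin: centre of its underside.
- model: Bystander: dental model, base 60 by 65 mm with an arch of teeth, 32 mm tall. Origin: centre of its underside.
- mug: Bystander: white mug, 76 mm diameter, 90 mm tall, handle to its +y. Origin: centre of its underside.
Things that resemble listed ones, but are neither listed nor needed, are in the scene too. There is more than one size of the blank; the one meant has the size given above.

How it is judged (in metres and radians):
On the way, in this order (a step that is already met when the one before it is completed fails the run):
1. the blank lies flat and fully down in the recess, the latch still open (horizontal distance between blank and recess below 0.004 m and z of blank in the frame of recess below 0.002 m and angle between blank's own z axis and vertical below 0.03 rad and value of joint latch below 1.5 rad), for 0.2 s.
2. the latch is swung over the blank to its stop (value of joint latch above 2.2 rad), for 0.2 s.
At the end, for the whole second after the job is handed in: The blank rests in the recess, centred within 4 mm, its underside within 2 mm of the recess floor and level within 0.03 rad; the latch is over it beyond 2.2 rad (stop at 2.356); the four bystanders are within 15 mm of where they stood (horizontal distance between blank and recess below 0.004 m and z of blank in the frame of recess below 0.002 m and angle between blank's own z axis and vertical below 0.03 rad and value of joint latch above 2.2 rad and linear speed of blank below 0.01 m/s and distance of each of jar, dropper, model, mug from where it was at the start of the episode below 0.015 m); the robot touches nothing.
It fails at once if the blank is lifted: its centre rises more than 12 mm above the holder's top, or it is tipped by more than 0.4 rad (z of blank in the frame of holder above 0.042 m or angle between blank's own z axis and vertical above 0.4 rad).
It fails at once if a bystander is moved by more than 15 mm or tipped over (distance of any of jar, dropper, model, mug from where it was at the start of the episode above 0.015 m or angle between any of jar, dropper, model, mug's own z axis and vertical above 0.5 rad).
It also fails if it takes over 51 s, if anything falls off the work surface, if the arm or the gripper's body presses on something with over 40 N, if the wrist force passes 120 N, or if a joint passes its speed limit or range.

## Working session

There is one attempt and no reset: what is moved stays moved. The work goes in short steps, Python scripts to look and compute and a tool call to move; the robot and the scene stay as the last step left them, time stands still between calls to the robot, and variables do not carry over. Pictures are saved under pics/ and viewed, at most 10 in all, crops included, and the job is handed in when it is done.

Besides the shell and the picture viewer there is one more tool, called after ">>>" by a JSON object that holds its "fn" and its "kwargs". carry_out: Moves the arm, as the interface text tells. Its arguments: {"type":"object","properties":{"slide":{"type":"array","items":{"type":"array","items":{"type":"number","minimum":-1,"maximum":1}}},"dr":{"type":"array","items":{"type":"array","items":{"type":"number","minimum":-1,"maximum":1}}},"gripper":{"type":"array","items":{"type":"number"}},"newtons":{"type":"number"}},"required":["slide","dr","gripper"]}

```bash
mkdir -p pics; python3 - <<'E'
from cell import *
import cv2
for n in("top","scene"):
    cv2.imwrite(f"pics/{n}0.png",camera(n)[:,:,::-1]); print(n,camera_model(n))
print(read_state())
E
```

```text
top {'vfov': 54.432107207569565, 'cx': 318.9724355627476, 'cy': 241.01807623766555, 'R': array([[ 0.02760225, -0.99959663,  0.00668587],
       [-0.99748644, -0.0279794 , -0.06509954],
       [ 0.06526035, -0.00487217, -0.99785638]]), 't': array([  -9.63790072,  517.53678771, 1014.40206312])}
scene {'vfov': 53.49298754201427, 'cx': 328.2953461032937, 'cy': 241.33593499031363, 'R': array([[ 0.44270536,  0.89644299, -0.02004818],
       [ 0.5732945 , -0.30016966, -0.76238546],
       [-0.68945296,  0.32601862, -0.64681255]]), 't': array([-243.33749449, -260.5104099 , 1424.09742027])}
{'clock': 0.1, 'joints': array([-1.24559533e+00,  3.00417593e-01,  1.52149604e+00,  7.83549914e-06,
        1.32070354e+00, -6.66044004e-02]), 'qd': array([-9.47147176e-05, -2.60737969e-03, -1.12991699e-03,  7.60325733e-05,
       -1.13222984e-04,  1.20338116e-04]), 'effort': array([ 1.82773609e-03, -5.32642651e+01, -3.53283727e+01,  7.09915627e-02,
        2.34476512e-02, -4.50756488e-05]), 'eef_pos': array([ 209.97696385, -508.20157587,  302.1516046 ]), 'eef_rot': array([-3.14057092e+00, -7.57596819e-05,  3.91803417e-01]), 'wrist_force': array([-0.22778422, -0.42128548,  0.58241664]), 'moment': array([ 0.00809301, -0.02318766,  0.03459312]), 'finger_force': 0.0, 'finger_gap': 94.18612302385213}
```

View pics/top0.png

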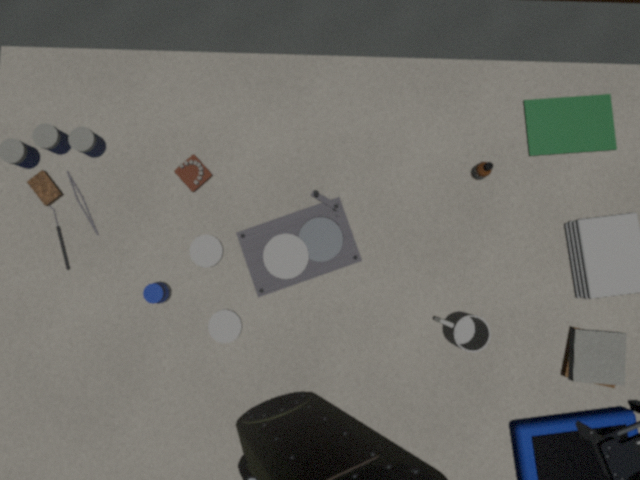

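View pics/scene0.png

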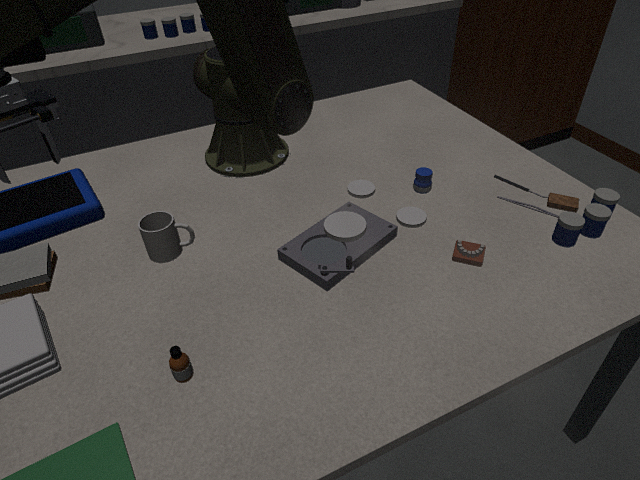

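The top picture shows three white discs: (286,256) on the holder, and (206,250) and (225,326) on the bench, both smaller. The recess is at (321,240), and the latch runs from its pivot near (336,208) to the knob near (316,193). By the description, the blank is the disc on the holder at (286,256). I'll check that in a close crop.

```bash
cat > h.py <<'E'
import numpy as np, cv2
from cell import *
def ray(n,u,v,z):
    m=camera_model(n); f=240/np.tan(np.radians(m["vfov"]/2))
    R,t=m["R"],m["t"]; c=-R.T@t; d=R.T@np.array([(u-m["cx"])/f,(v-m["cy"])/f,1])
    return (c+d*(z-c[2])/d[2])[:2]
def pix(n,X):
    m=camera_model(n); f=240/np.tan(np.radians(m["vfov"]/2)); p=m["R"]@np.array(X)+m["t"]
    return np.array([m["cx"]+f*p[0]/p[2],m["cy"]+f*p[1]/p[2]])
def blob(im,z,lo,box,n="top"):
    u0,v0,u1,v1=box; g=cv2.resize(im[v0:v1,u0:u1].min(2),None,fx=4,fy=4,interpolation=cv2.INTER_CUBIC)
    cs,_=cv2.findContours((g>lo).astype(np.uint8),cv2.RETR_EXTERNAL,cv2.CHAIN_APPROX_NONE)
    c=max(cs,key=cv2.contourArea)[:,0]
    w=np.array([ray(n,u0+(a+.5)/4-.5,v0+(b+.5)/4-.5,z) for a,b in c],np.float32)
    return w
E
python3 - <<'E'
from h import *
im=cv2.imread("pics/top0.png"); 
c=im[180:305,225:375]; cv2.imwrite("pics/crop0.png",cv2.resize(c,None,fx=5,fy=4.8*1,interpolation=cv2.INTER_CUBIC) if 0 else cv2.resize(c,None,fx=4.8,fy=4.8,interpolation=cv2.INTER_CUBIC))
for q in[(286,256),(320,240),(260,270),(206,250),(300,310)]: print(q,im[q[1],q[0]])
for box,z in (((255,225,318,290),44),((185,228,230,272),5),((202,305,250,348),5)):
    for lo in(135,150,165):
        w=blob(im,z,lo,box); print(cv2.minEnclosingCircle(w),2*np.sqrt(cv2.contourArea(w)/np.pi),w.mean(0))
E
```

```text
(286, 256) [136 138 138]
(320, 240) [115 114 108]
(260, 270) [94 92 92]
(206, 250) [136 139 140]
(300, 310) [121 129 132]
((482.2608947753906, 75.66575622558594), 46.46735763549805) 84.88497306835063 [481.5173   82.64995]Traceback (most recent call last):
  File "<stdin>", line 7, in <module>
  File "h.py", line 13, in blob
    c=max(cs,key=cv2.contourArea)[:,0]
      ~~~^^^^^^^^^^^^^^^^^^^^^^^^
ValueError: max() iterable argument is empty
```

View pics/crop0.png

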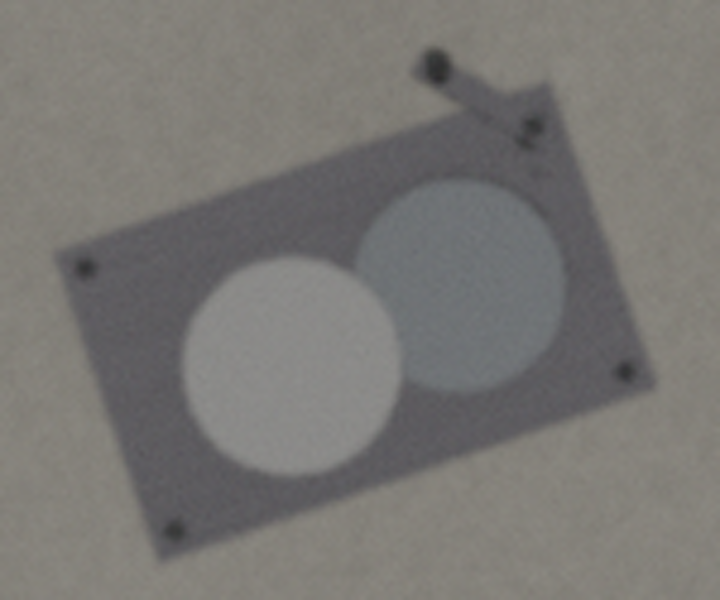

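The crop shows the full-size blank centred at about (292,366), the recess at about (461,286), the knob top at (437,65) and the pivot at (533,127).

```bash
python3 - <<'E'
from h import *
im=cv2.GaussianBlur(cv2.imread("pics/top0.png"),(0,0),0.8)
for box,z in (((257,228,312,284),44),):
    for lo in(117,122):
        w=blob(im,z,lo,box); print(cv2.fitEllipse(w))
for n,box in (("b1",(185,228,230,272)),):
    w=blob(im,5,131,box); print("bench disc dia",2*np.sqrt(cv2.contourArea(w)/np.pi))
P=lambda a,b,z:ray("top",225+(a+.5)/4.8-.5,180+(b+.5)/4.8-.5,z)
# corners in local coords: (+x,+y),(+x,-y),(-x,-y),(-x,+y)
C=np.array([P(55,255,30),P(547,83,30),P(655,388,30),P(160,562,30)])
L=np.array([[75,120],[75,-120],[-75,-120],[-75,120]],float)
c=C.mean(0); D=C-c; yaw=np.arctan2((L[:,0]*D[:,1]-L[:,1]*D[:,0]).sum(),(L*D).sum())
R=np.array([[np.cos(yaw),-np.sin(yaw)],[np.sin(yaw),np.cos(yaw)]])
print("holder",c,yaw,"resid",D@R-L)
rec=c+R@[0,-50]; piv=c+R@[55,-105]; print("recess",rec,"meas",P(461,286,30),"pivot",piv)
k=P(437,65,74.5); print("knob",k,np.hypot(*(k-piv)),"ang",np.arctan2(*(R.T@(k-piv))[::-1]))
for a in(.5,.8,1.5,2.356): print(a,piv+50*R@[np.cos(a),np.sin(a)])
b=P(291.5,366,44); print("blank",b, "local",R.T@(b-c),"diam",np.hypot(*(P(181,366,44)-P(402,366,44))))
for nm,u,v,z in(("jar",154,293,55),("dropper",485,168,75),("model",194,173,16),("mug",465,328,60)): print(nm,ray("top",u,v,z))
E
```

```text
((482.3231201171875, 75.6693115234375), (95.62967681884766, 97.86627960205078), 25.500089645385742)
((482.2241516113281, 75.78196716308594), (94.20625305175781, 95.89529418945312), 25.565093994140625)
bench disc dia 68.37155024866215
holder [503.5468931   49.04412333] 0.36555408774410236 resid [[-1.48018439 -1.33790837]
 [-1.11901832  1.20184113]
 [ 1.20406035  1.56461801]
 [ 1.39514237 -1.42855077]]
recess [521.42023441   2.34783151] meas [520.85198979   1.28787403] pivot [592.44683086 -29.35741406]
knob [614.35665859  14.81023204] 49.30336208531078 ang 0.7447511371128541
0.5 [624.85774599   8.71531345]
0.8 [612.15890043  16.59293211]
1.5 [577.92142753  18.48621308]
2.356 [546.79317016  -8.96763072]
blank [481.91047052  76.18595203] local [-10.5045107   33.08275838] diam 98.77045983251428
jar [395.60482911 349.51643395]
dropper [ 678.09900553 -341.16296656]
model [661.73164491 287.41873931]
mug [ 340.71409169 -306.06744921]
```

>>> {"fn": "carry_out", "kwargs": {"slide": [[0.316,0.868,0],[0.316,0.868,0],[0.316,0.868,0],[0.316,0.868,0],[0.316,0.868,0],[0.316,0.868,0],[0.316,0.868,0],[0.316,0.868,0],[0.316,0.868,0]], "dr": [[0,0,0.0884],[0,0,0.0884],[0,0,0.0884],[0,0,0.0884],[0,0,0.0884],[0,0,0.0884],[0,0,0.0884],[0,0,0.0884],[0,0,0.0884]], "gripper": [53,53,53,53,53,53,53,53,53]}}

```text
clock: 0.85
eef_pos: [288.9, -291.8, 302.7]
eef_rot: [3.142, 0.0, 0.947]
wrist_force: [-0.0, 0.5, 0.3]
finger_gap: 49.9
finger_force: 0.0
```

>>> {"fn": "carry_out", "kwargs": {"slide": [[0.316,0.868,0],[0.316,0.868,0],[0.316,0.868,0],[0.316,0.868,0],[0.316,0.868,0],[0.316,0.868,0],[0.316,0.868,0],[0.316,0.868,0],[0.316,0.868,0]], "dr": [[0,0,0.0884],[0,0,0.0884],[0,0,0.0884],[0,0,0.0884],[0,0,0.0884],[0,0,0.0884],[0,0,0.0884],[0,0,0.0884],[0,0,0.0884]], "gripper": [53,53,53,53,53,53,53,53,53]}}

```text
clock: 1.6
eef_pos: [368.0, -75.4, 302.5]
eef_rot: [-3.141, 0.0, 1.501]
wrist_force: [-0.6, -0.8, -0.0]
finger_gap: 49.9
finger_force: 0.0
```

>>> {"fn": "carry_out", "kwargs": {"slide": [[0.316,0.868,0],[0.316,0.868,0],[0.316,0.868,0],[0.316,0.868,0],[0.316,0.868,0],[0.316,0.868,0],[0.316,0.868,0],[0.316,0.868,0],[0.316,0.868,0],[0.316,0.868,0]], "dr": [[0,0,0.0884],[0,0,0.0884],[0,0,0.0884],[0,0,0.0884],[0,0,0.0884],[0,0,0.0884],[0,0,0.0884],[0,0,0.0884],[0,0,0.0884],[0,0,0.0884]], "gripper": [53,53,53,53,53,53,53,53,53,53]}}

```text
clock: 2.43
eef_pos: [447.1, 141.0, 302.7]
eef_rot: [-3.141, 0.0, 2.056]
wrist_force: [-1.0, -0.4, 0.2]
finger_gap: 49.8
finger_force: 0.0
```

>>> {"fn": "carry_out", "kwargs": {"slide": [[0,0,-0.2],[0,0,-0.35],[0,0,-0.5],[0,0,-0.6],[0,0,-0.66],[0,0,-0.686],[0,0,-0.686],[0,0,-0.686]], "dr": [[0,0,0],[0,0,0],[0,0,0],[0,0,0],[0,0,0],[0,0,0],[0,0,0],[0,0,0]], "gripper": [53,53,53,53,53,53,53,53]}}

```text
clock: 3.1
eef_pos: [447.5, 142.2, 132.1]
eef_rot: [3.141, 0.0, 2.057]
wrist_force: [0.0, -0.1, 0.1]
finger_gap: 49.7
finger_force: 0.0
```

```bash
python3 - <<'E'
from h import *
a=camera("top")[:,:,::-1]; b=camera("scene")[:,:,::-1]
f=lambda c:cv2.resize(c,(400,400),interpolation=cv2.INTER_CUBIC)
cv2.imwrite("pics/c1.png",cv2.convertScaleAbs(np.hstack([f(a[170:320,220:370]),f(b[150:300,260:410])]),alpha=1.4))
print(read_state()["eef_pos"])
E
```

```text
[447.59462476 142.49934751 132.47380009]
```

View pics/c1.png

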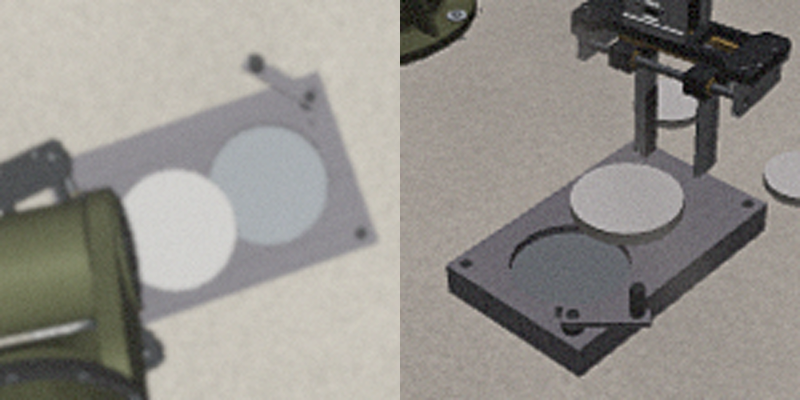

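The left half shows the arm partly hiding the blank. The right half shows both tips just above the holder top, at about (645,150) and (703,172), behind the blank at (627,200). I'll start the push.

>>> {"fn": "carry_out", "kwargs": {"slide": [[0.015,-0.028,-0.004],[0.03,-0.057,-0.005],[0.045,-0.085,-0.005],[0.06,-0.114,-0.005],[0.075,-0.142,-0.005],[0.09,-0.17,-0.005],[0.105,-0.199,-0.005],[0.12,-0.227,-0.005],[0.135,-0.256,-0.005],[0.149,-0.284,-0.005]], "dr": [[0,0,0],[0,0,0],[0,0,0],[0,0,0],[0,0,0],[0,0,0],[0,0,0],[0,0,0],[0,0,0],[0,0,0]], "gripper": [53,53,53,53,53,53,53,53,53,53]}}

```text
clock: 4.03
eef_pos: [484.6, 71.0, 129.9]
eef_rot: [3.142, -0.0, 2.058]
wrist_force: [-2.3, 5.2, 4.7]
finger_gap: 49.5
finger_force: 2.5
```

```bash
python3 - <<'E'
from h import *
a=camera("top")[:,:,::-1]; b=camera("scene")[:,:,::-1]
f=lambda c:cv2.resize(c,(400,400),interpolation=cv2.INTER_CUBIC)
cv2.imwrite("pics/c2.png",cv2.convertScaleAbs(np.hstack([f(a[170:320,220:370]),f(b[150:300,260:410])]),alpha=1.4))
s=read_state(); print(s["eef_pos"],s["wrist_force"])
E
```

```text
[484.74777092  70.54374897 129.77246926] [-0.13868015  0.20175672 -1.20280042]
```

View pics/c2.png

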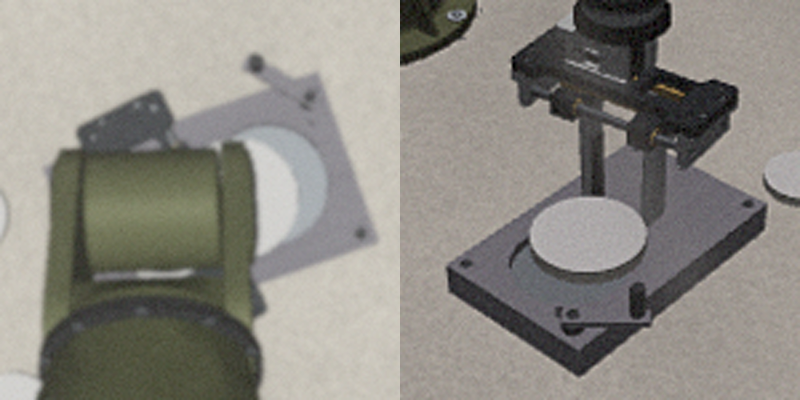

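The blank now overlaps the recess, at about (588,235) in the right half, and about 25 mm remain. I'll measure the blank from the scene camera, corrected by its starting position.

```bash
cat >> h.py <<'E'
def sc(im,box,z=44,lo=None):
    u0,v0,u1,v1=box; g=cv2.GaussianBlur(im,(0,0),.7)[v0:v1,u0:u1].min(2)
    g=cv2.resize(g,None,fx=4,fy=4,interpolation=cv2.INTER_CUBIC)
    if lo is None: lo,_=cv2.threshold(g,0,255,cv2.THRESH_OTSU)
    cs,_=cv2.findContours((g>lo).astype(np.uint8),cv2.RETR_EXTERNAL,cv2.CHAIN_APPROX_NONE)
    c=max(cs,key=cv2.contourArea)[:,0]
    w=np.array([ray("scene",u0+(a+.5)/4-.5,v0+(b+.5)/4-.5,z) for a,b in c],np.float32)
    return lo,cv2.fitEllipse(cv2.convexHull(w))
E
python3 - <<'E'
from h import *
a=cv2.imread("pics/scene0.png"); print(sc(a,(320,208,370,242)))
b=camera("scene")[:,:,::-1]; print(sc(b,(456-2-0-0-0,0,1,1)) if 0 else sc(b,(455-2-0,0,460,5)) if 0 else sc(b,(456-0,0,1,1)) if 0 else sc(b,(455,220,506,260)) if 0 else sc(b,(307-2,222,352,257)))
E
```

```text
(88.0, ((468.57598876953125, 72.86939239501953), (98.68798065185547, 129.2822723388672), 107.70187377929688))
(92.0, ((508.2237854003906, 25.390016555786133), (96.82439422607422, 97.39862823486328), 61.49016571044922))
```

>>> {"fn": "carry_out", "kwargs": {"slide": [[0.005,-0.01,0],[0.01,-0.02,0],[0.015,-0.03,0],[0.02,-0.039,0],[0.026,-0.049,0],[0.032,-0.06,0],[0.037,-0.07,0],[0.042,-0.08,0],[0.047,-0.09,0],[0.05,-0.094,0]], "dr": [[0,0,0],[0,0,0],[0,0,0],[0,0,0],[0,0,0],[0,0,0],[0,0,0],[0,0,0],[0,0,0],[0,0,0]], "gripper": [53,53,53,53,53,53,53,53,53,53]}}

```text
clock: 5.02
eef_pos: [496.9, 47.7, 129.8]
eef_rot: [-3.141, 0.0, 2.058]
wrist_force: [-0.1, -0.0, -0.8]
finger_gap: 49.6
finger_force: 0.4
```

```bash
python3 - <<'E'
from h import *
a=camera("top")[:,:,::-1]; b=camera("scene")[:,:,::-1]
f=lambda c:cv2.resize(c,(400,400),interpolation=cv2.INTER_CUBIC)
cv2.imwrite("pics/c3.png",cv2.convertScaleAbs(np.hstack([f(a[190:290,270:370]),f(b[200:300,270:370])]),alpha=1.4))
s=read_state(); print(s["eef_pos"],s["wrist_force"])
E
```

```text
[496.89369243  47.85626868 129.80908244] [-0.60920156 -0.64290611 -0.31739065]
```

View pics/c3.png

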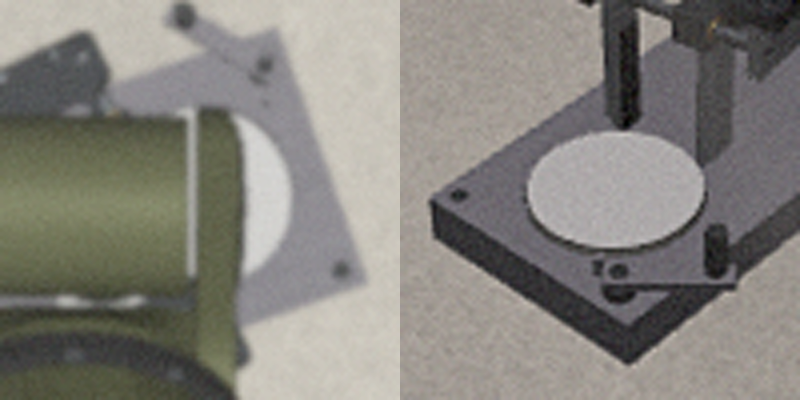

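In the right half the blank has dropped into the recess and looks flat, at about (615,190), and the wrist force is near zero. I'll back off, rise and check.

>>> {"fn": "carry_out", "kwargs": {"slide": [[-0.014,0.027,0],[-0.028,0.053,0],[-0.05,0.09,0.05],[-0.07,0.14,0.2],[-0.1,0.2,0.35],[-0.14,0.3,0.48],[-0.18,0.45,0.48],[-0.2,0.6,0.48],[-0.2,0.6,0.48],[-0.2,0.6,0.48]], "dr": [[0,0,0],[0,0,0],[0,0,0],[0,0,0],[0,0,0],[0,0,0],[0,0,0],[0,0,0],[0,0,0],[0,0,0]], "gripper": [53,53,53,30,10,0,0,0,0,0]}}

```text
clock: 5.95
eef_pos: [445.8, 200.0, 249.9]
eef_rot: [3.142, 0.0, 2.062]
wrist_force: [0.2, -0.1, -0.4]
finger_gap: 6.7
finger_force: 0.0
```

```bash
python3 - <<'E'
from h import *
a=camera("top")[:,:,::-1]; b=camera("scene")[:,:,::-1]
f=lambda c:cv2.resize(c,(400,400),interpolation=cv2.INTER_CUBIC)
cv2.imwrite("pics/c4.png",cv2.convertScaleAbs(np.hstack([f(a[180:280,280:380]),f(b[200:300,270:370])]),alpha=1.4))
print("scene",sc(b,(298,228,350,266),34))
w=blob(cv2.GaussianBlur(a,(0,0),.8),34,115,(290,210,350,270)); print("top",cv2.fitEllipse(w))
s=read_state(); print(s["eef_pos"],s["wrist_force"],s["joints"])
E
```

```text
scene (91.0, ((519.8751831054688, 3.4081552028656006), (96.48155975341797, 97.20635986328125), 48.8679084777832))
top ((520.8065795898438, 3.1407651901245117), (99.09473419189453, 99.61605072021484), 177.23477172851562)
[446.45819456 198.10496735 249.6616695 ] [ 0.12234346 -0.57395619  0.39629725] [ 3.42692620e-01  2.16558919e-01  1.75539626e+00 -2.19244464e-04
  1.17011857e+00 -1.45091282e-01]
```

View pics/c4.png

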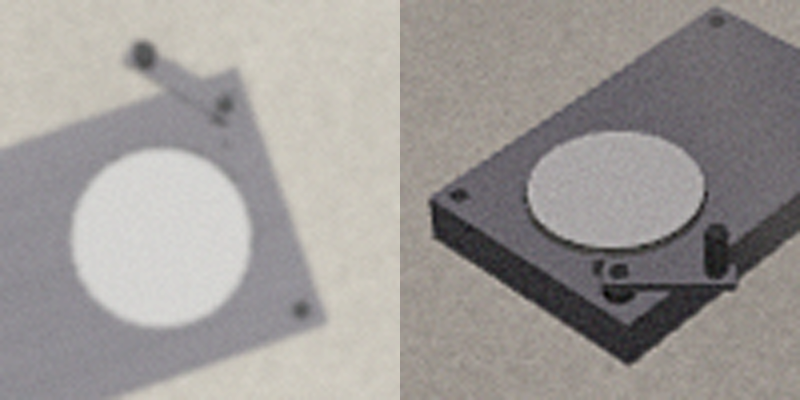

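Both cameras place the seated blank at about (520.5,3), level, with round outlines at the seated height. The latch is untouched, with the knob at (143,55) in the left half. Next I move to the outer side of the knob with the fingers shut.

>>> {"fn": "carry_out", "kwargs": {"slide": [[0.08,-0.08,0],[0.16,-0.16,0],[0.24,-0.24,0],[0.32,-0.32,0],[0.4,-0.4,0],[0.4,-0.4,0],[0.4,-0.4,0],[0.4,-0.4,0],[0.4,-0.4,0],[0.4,-0.4,0]], "dr": [[0,0,-0.19],[0,0,-0.19],[0,0,-0.19],[0,0,-0.19],[0,0,-0.19],[0,0,-0.19],[0,0,-0.19],[0,0,-0.19],[0,0,-0.19],[0,0,-0.19]], "gripper": [0,0,0,0,0,0,0,0,0,0]}}

```text
clock: 6.88
eef_pos: [546.8, 96.8, 249.6]
eef_rot: [-3.141, 0.001, 0.855]
wrist_force: [0.8, 0.4, 0.4]
finger_gap: -0.1
finger_force: 0.0
```

>>> {"fn": "carry_out", "kwargs": {"slide": [[0.08,-0.08,0],[0.16,-0.16,0],[0.24,-0.24,0],[0.32,-0.32,0],[0.385,-0.39,0],[0.385,-0.39,0],[0.385,-0.39,0],[0.385,-0.39,0],[0.385,-0.39,0],[0.385,-0.39,0]], "dr": [[0,0,-0.19],[0,0,-0.19],[0,0,-0.19],[0,0,-0.19],[0,0,-0.19],[0,0,-0.19],[0,0,-0.19],[0,0,-0.19],[0,0,-0.19],[0,0,-0.19]], "gripper": [0,0,0,0,0,0,0,0,0,0]}}

```text
clock: 7.72
eef_pos: [642.8, -0.9, 249.5]
eef_rot: [3.141, 0.001, -0.339]
wrist_force: [-0.2, -0.3, 0.5]
finger_gap: 0.4
finger_force: 0.0
```

>>> {"fn": "carry_out", "kwargs": {"slide": [[0,0,0],[0,0,0],[0,0,0],[0,0,-0.1],[0,0,-0.2],[0,0,-0.3],[0,0,-0.37],[0,0,-0.39],[0,0,-0.39],[0,0,-0.39]], "dr": [[0,0,-0.021],[0,0,-0.021],[0,0,-0.021],[0,0,-0.021],[0,0,-0.021],[0,0,-0.021],[0,0,-0.021],[0,0,-0.021],[0,0,-0.021],[0,0,-0.021]], "gripper": [0,0,0,0,0,0,0,0,0,0]}}

```text
clock: 8.55
eef_pos: [643.4, 0.4, 153.4]
eef_rot: [-3.141, -0.001, -0.46]
wrist_force: [0.5, 0.5, 0.0]
finger_gap: 0.2
finger_force: 0.0
```

```bash
python3 - <<'E'
from h import *
a=camera("top")[:,:,::-1]; b=camera("scene")[:,:,::-1]
f=lambda c:cv2.resize(c,(400,400),interpolation=cv2.INTER_CUBIC)
cv2.imwrite("pics/c5.png",cv2.convertScaleAbs(np.hstack([f(a[150:270,280:400]),f(b[190:310,270:390])]),alpha=1.4))
s=read_state(); tcp=s["eef_pos"]; print(tcp,s["eef_rot"],s["wrist_force"],s["finger_gap"])
# contact waypoints, mm
p=np.array([592.1,-29.1]);h=0.3655;prev=None
for a_ in [.745,1.0,1.25,1.5,1.75,2.0,2.2,2.3,2.36]:
    w=h+a_; u=np.array([np.cos(w),np.sin(w)]); t=np.array([-u[1],u[0]])
    q=p+50*u-14*t; print(a_,q.round(1),"slide from here",((q-tcp[:2])/250).round(3),"dr",round((a_-.745)/2/np.pi,4))
E
```

```text
[6.43537328e+02 5.35228976e-01 1.54018610e+02] [-3.14069638e+00 -2.12696851e-03 -4.60623924e-01] [ 0.61490298 -0.46931496  0.12091503] 0.6735475192800288
0.745 [626.9   9.5] slide from here [-0.067  0.036] dr 0.0
1.0 [616.  17.] slide from here [-0.11   0.066] dr 0.0406
1.25 [603.9  21.5] slide from here [-0.159  0.084] dr 0.0804
1.5 [591.   22.8] slide from here [-0.21   0.089] dr 0.1202
1.75 [578.2  20.9] slide from here [-0.261  0.082] dr 0.16
2.0 [566.2  15.9] slide from here [-0.309  0.062] dr 0.1997
2.2 [557.8   9.9] slide from here [-0.343  0.037] dr 0.2316
2.3 [554.1   6.3] slide from here [-0.358  0.023] dr 0.2475
2.36 [552.    3.9] slide from here [-0.366  0.014] dr 0.257
```

View pics/c5.png

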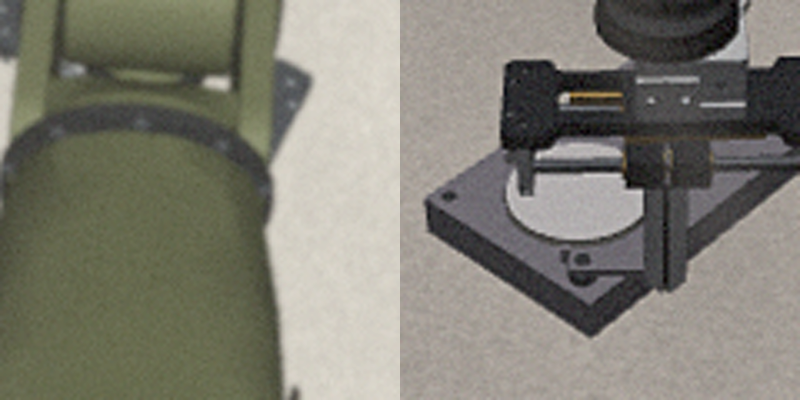

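The right half shows the closed fingertips at (665,285), on the outer side of the knob, with the latch bar still open at (605,262). I'll sweep the latch round.

>>> {"fn": "carry_out", "kwargs": {"slide": [[-0.034,0.018,0],[-0.067,0.036,0],[-0.081,0.047,0],[-0.096,0.057,0],[-0.11,0.066,0],[-0.126,0.073,0],[-0.143,0.079,0],[-0.159,0.084,0],[-0.184,0.088,0],[-0.21,0.089,0]], "dr": [[0,0,0],[0,0,0],[0,0,0.014],[0,0,0.027],[0,0,0.041],[0,0,0.054],[0,0,0.067],[0,0,0.08],[0,0,0.1],[0,0,0.12]], "gripper": [0,0,0,0,0,0,0,0,0,0]}}

```text
clock: 9.48
eef_pos: [590.9, 23.0, 153.9]
eef_rot: [3.141, -0.003, 0.298]
wrist_force: [2.1, -0.8, -1.2]
finger_gap: 0.3
finger_force: 0.8
```

>>> {"fn": "carry_out", "kwargs": {"slide": [[-0.017,0,0],[-0.034,-0.003,0],[-0.051,-0.007,0],[-0.067,-0.012,0],[-0.083,-0.019,0],[-0.099,-0.027,0],[-0.116,-0.039,0],[-0.133,-0.052,0],[-0.148,-0.066,0],[-0.148,-0.066,0]], "dr": [[0,0,0.013],[0,0,0.027],[0,0,0.04],[0,0,0.053],[0,0,0.066],[0,0,0.08],[0,0,0.096],[0,0,0.112],[0,0,0.127],[0,0,0.127]], "gripper": [0,0,0,0,0,0,0,0,0,0]}}

```text
clock: 10.32
eef_pos: [553.6, 6.1, 153.7]
eef_rot: [3.14, -0.001, 1.094]
wrist_force: [-1.5, 0.3, 0.2]
finger_gap: 0.6
finger_force: 0.0
```

```bash
python3 - <<'E'
from h import *
b=camera("scene")[:,:,::-1]
cv2.imwrite("pics/c6.png",cv2.convertScaleAbs(cv2.resize(b[190:310,270:390],(480,480),interpolation=cv2.INTER_CUBIC),alpha=1.4))
s=read_state(); print(s["eef_pos"],s["eef_rot"],s["wrist_force"])
E
```

```text
[553.82266993   6.24943699 153.58825734] [ 3.13983949e+00 -7.61569249e-04  1.08780582e+00] [-0.91625517  0.58521217  0.21047961]
```

View pics/c6.png

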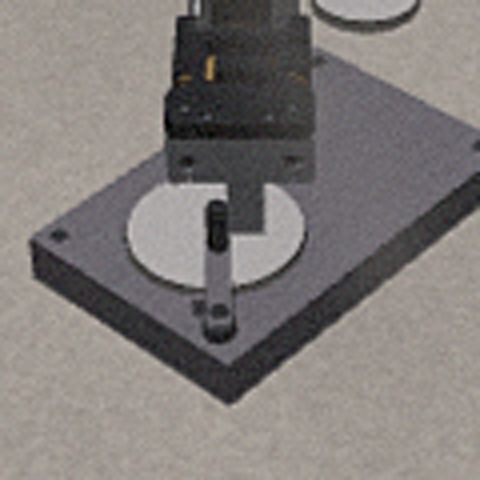

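The latch bar lies over the blank, from (218,315) to the knob at (217,225), near the stop pin at (198,308). I'll nudge it gently to the stop.

>>> {"fn": "carry_out", "kwargs": {"slide": [[-0.003,-0.003,0],[-0.006,-0.007,0],[-0.008,-0.01,0],[-0.008,-0.01,0],[-0.008,-0.01,0]], "dr": [[0,0,0.003],[0,0,0.006],[0,0,0.009],[0,0,0.009],[0,0,0.009]], "gripper": [0,0,0,0,0]}}

```text
clock: 10.78
eef_pos: [552.1, 4.6, 152.9]
eef_rot: [3.14, -0.002, 1.146]
wrist_force: [3.0, 6.5, 2.3]
finger_gap: 0.4
finger_force: 3.5
```

>>> {"fn": "carry_out", "kwargs": {"slide": [[-0.001,-0.003,0],[-0.002,-0.005,0],[-0.002,-0.005,0],[-0.002,-0.005,0]], "dr": [[0,0,0],[0,0,0],[0,0,0],[0,0,0]], "gripper": [0,0,0,0]}}

```text
clock: 11.12
eef_pos: [551.9, 4.1, 153.1]
eef_rot: [3.14, -0.003, 1.146]
wrist_force: [5.4, 13.2, 1.6]
finger_gap: 0.7
finger_force: 7.0
```

The force rose to 14 N with almost no motion, so the latch is at its stop. I'll retreat.

>>> {"fn": "carry_out", "kwargs": {"slide": [[0.008,0.02,0],[0.03,0.07,0],[0.035,0.1,0.05],[0.035,0.12,0.2],[0.03,0.2,0.35],[0,0.35,0.48],[-0.2,0.5,0.55],[-0.4,0.65,0.55],[-0.45,0.8,0.55],[-0.45,0.8,0.55]], "dr": [[0,0,0],[0,0,0],[0,0,0],[0,0,0],[0,0,0],[0,0,0],[0,0,0],[0,0,0],[0,0,0],[0,0,0]], "gripper": [0,0,0,0,0,0,0,0,0,0]}}

```text
clock: 11.95
eef_pos: [438.3, 202.4, 290.3]
eef_rot: [3.141, -0.0, 1.145]
wrist_force: [0.7, 0.8, 0.7]
finger_gap: 0.5
finger_force: 0.0
```

```bash
python3 - <<'E'
from h import *
a=camera("top")[:,:,::-1]; b=camera("scene")[:,:,::-1]
f=lambda c:cv2.resize(c,(400,300),interpolation=cv2.INTER_CUBIC)
g=lambda c:cv2.resize(c,(400,300),interpolation=cv2.INTER_CUBIC)
cv2.imwrite("pics/c7.png",cv2.convertScaleAbs(np.vstack([np.hstack([f(a),f(b)]),np.hstack([g(a[180:285,260:400]),g(b[200:305,260:400])])]),alpha=1.4))
s=read_state(); print(s["eef_pos"],s["wrist_force"])
k=pix("top",[547,-9,74.5]); print("knob expected at stop",k,(k-[260,180])*[400/140,300/105])
E
```

```text
[437.20948745 204.839288   290.59893757] [-0.06188082 -0.68379775 -0.58550468]
knob expected at stop [326.12450933 225.38614052] [188.92716953 129.6746872 ]
```

View pics/c7.png

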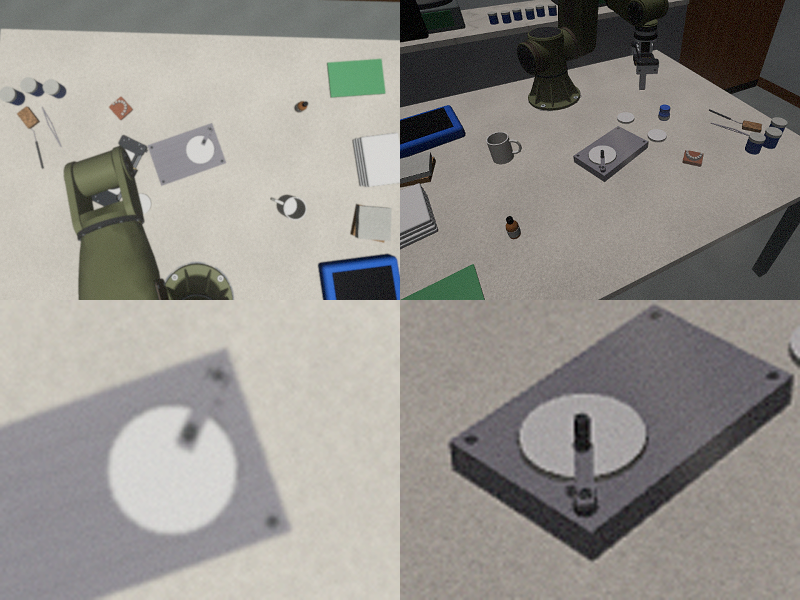

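The blank is seated and flat at (172,470). The knob is at (189,433), within a few crop pixels of the (189,430) expected at the stop. The bystanders have not moved and the arm is clear, so I'll hand in.

```bash
python3 -c "
from cell import *
print(sign_off())"
```

```text
the job is handed in; nothing more can be done
None
```

I pushed the blank into the recess, where it lies flat, swung the latch over it to its stop, left the bystanders where they stood, and handed the job in at about 12 s with the arm clear; the hand-in returned no verdict.

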